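# Carry a poured culture dish from the levelling table to the dish stand on a lifter

## Robot

A 7-joint arm with a two-finger parallel gripper is mounted at the origin on a cart in front of the work surface, level with it; the furniture and walls round the work are solid. World frame = base frame: x ahead of the robot, y to its left, z up, the work surface at z = 0. Lengths are in mm, angles in rad, forces in N, time in s.
With the tool pointing down it reaches from about 425 to 875 mm from the base axis. Payload 4.7 kg.
Tool frame: the origin (TCP) lies at the very end of the fingers, on their centre line; the grasp point (between the pads) lies 19 mm behind it; z points along the fingers, y is the line along which they close (so a half turn about z gives the same grasp; the last joint's range is limited). The gripper opens to 87 mm and grips with 3 to 60 N. Pads are 19 mm wide; open, the fingers measure 117 mm over their backs; the gripper's body (75 mm by 190 mm) begins 51 mm behind the grasp point.
Start: joints at [-1.188, 0.321, -0.07, 1.45, 0.023, 1.371, -0.057], TCP at [234.351, 606.305, 222.587] pointing down, gripper open.
Joint ranges: [-2.86, 2.86], [-0.3, 2.09], [-1.38, 1.24], [0.06, 2.45], [-1.56, 4.7], [0.09, 2.05], [-2.69, 2.69]. Speed limits (rad/s): [2.57, 2.57, 3.14, 3.14, 3.14, 3.14, 3.14].

## Interface

Orientations are given as a unit quaternion [x, y, z, w].
In Python, from rig import bot, imaging gives the robot as it stands.
- The arm moves only by the tool servo_tool, never from a script. Its argument "steps" is a list that holds one entry, the list of rows, each a list of 4 numbers: the shift along the tool's x, y, z in m, then the turn about the tool's z in rad. A call has 1 to 5 rows; each row shifts and turns the commanded pose from where the row before left it, along the tool's axes as they then stand; what a row does not reach is not made up. A row lasts 1/10 s, in which the tool goes at most 50 mm and 8.59 degrees, less where a joint would pass 70% of its speed; a pose out of reach is approached as far as the arm can. A call is refused whole if a number of a shift passes 0.05 or a number of a turn 0.15, either way. A call with a gripper value outside its range is refused whole. "grip" is the finger opening in m, from 0 to 0.087, set as the call begins (left out, the last holds). The fingers move at their own pace and stop on an object; "newtons" is the grip in N (left out, the last holds). Time passes only in rows, so rows that do not move let the fingers close. It gives the time, the measured TCP pose, the force, the opening and the grip force at its end, in the units of the state.
- bot.read_state(): the state, without advancing time (a new reading comes with each control period).
- imaging.camera(name): name is "scene" or "side" or "wrist"; returns the picture (480x640x3 uint8, red, green, blue); there is no depth.
- imaging.calibration(name): a dict with "vfov" (degrees; the focal length in pixels is half the picture's height over the tangent of half this angle, whatever the lens; pixels are square), "cx", "cy" (the principal point, pixels), "cam_to_world" (4x4, takes a point from camera to world coordinates). Camera axes: x right, y down, z forward; pixel columns grow to the right and rows downward; lengths in mm; the calibration is good to about 2 mm. A picture is of the moment at which its call begins: read the wrist's pose just before it. calibration takes no time and is no camera call; for the wrist camera it gives the pose at the moment of the call.
- bot.hand_in(): hands the job in; it is judged then, once.
The state is a dict: "time_s": time; "qpos": joint angles; "qvel": joint speeds; "joint_torque": joint torques, N m; "position": TCP position; "eef_rot": TCP orientation; "contact_force": force on the tool from outside, world axes, zero at the start; "wrist_torque": the same for the moment, N m; "gripper_width": finger opening in mm; "grip_force": force on a finger pad.
Only numpy, scipy, OpenCV 4.12 (cv2) and the standard library are available. Lean on these libraries where they do the work, as an engineer would, in place of code of your own. Each camera call takes 0.05 s, during which the arm holds its last target. There are 200 camera calls.

## Task

The culture dish on the levelling table has set: slide the dish lifter's blade under it, against the fence, lift it, carry it level and lower it between the rods of the dish stand so that it lies squarely on top of the two dishes already stacked there. Draw the lifter out and stand it back on the bench on its blade, clear of the stand and the levelling table. Do not touch the dish with the fingers, do not tip or drop it, and leave the bottles, the beaker and the tape where they are.

Things in the scene. Friction and masses are not known exactly. Their poses are not given: they have to be found in the camera images.
- dish: the culture dish to move: a closed round petri dish lying flat, 91 mm across and 15 mm high, 0.03 to 0.06 kg; origin at the centre of its underside, z up
- level_table: levelling table, fixed: aluminium plate 6 mm thick on three screws, flat top 24 mm above the bench. Origin on the bench, x points to the back; the plate runs from x = -85 to +70 and y = -75 to +75 mm. Along the whole back edge a fence stands 6 mm above the top, inner face at x = +66 mm; front and sides are open. The dish starts up to 22 mm in front of the fence
- table_top (a point): point on the levelling table's top face, 24 mm above its origin; same axes
- lifter: dish lifter (spatula), loose, 0.12 to 0.21 kg, standing on its blade. Origin on the blade's underside below the stop's front face; x along the blade to its tip, z up. Steel blade 50 mm wide, 2 mm thick, x = -28 to +84 mm, bevelled over the last 22 mm to 0.4 mm. Stop bracket 40 mm wide, 11 mm high, x = -14 to 0; a dish pushed against it has its centre at x = +45 mm. Neck and black grip above
- lifter_grip (a point): centre of the lifter's black grip, a block 28 mm (x) by 14 mm (y) by 46 mm (z, from 54 to 100 mm above the blade's underside); it lies at x = +10 mm, z = 77 mm in the lifter's frame; take it from above across its 14 mm width
- lifter_tip (a point): middle of the blade's tip edge, underside, at x = +84 mm in the lifter's frame
- dish_stand: dish stand, fixed: grey base 112 x 118 x 6 mm with four smooth steel rods 6 mm thick on a circle of 50.5 mm radius, at 45, 135, 225, 315 degrees from its x axis, upright to z = 60 mm, then flared outward 9 mm to the top at 77 mm. 95 mm free across between the rods; 65 mm gap between the two front (-x) rods, for the blade. Origin: centre of its underside, x to the back
- dish_low: the lower of the two dishes stacked in the stand, same size as the dish, resting on the base 6 mm above the bench; origin at the centre of its underside
- dish_mid: the upper of the two dishes stacked in the stand, resting on the lower one; its top is 36 mm above the bench; origin at the centre of its underside
- bottle_a: bystander: dropper bottle 35 mm across, 85 mm high, behind the work
- bottle_b: bystander: dropper bottle 35 mm across, 85 mm high, behind the work
- bottle_c: bystander: dropper bottle 35 mm across, 85 mm high, behind the work
- tape: bystander: roll of tape lying flat, 75 mm across, 19 mm high, at the front of the bench
- beaker: bystander: small glass beaker, 52 mm across, 66 mm high, at the left of the bench

How it is judged (in metres and radians):
On the way, in this order (a step that is already met when the one before it is completed fails the run):
1. the dish is carried by the lifter alone, clear above the levelling table (height (world z) of dish above 0.055 m and contact force between dish and lifter above 0.05 N and contact force between dish and level_table below 0.01 N and angle between dish's own z axis and vertical below 0.2 rad), for 0.2 s.
2. the dish lies between the rods on top of the stack and the lifter is drawn out from under it (horizontal distance between dish and dish_stand below 0.008 m and z of dish in the frame of dish_stand between 0.0335 and 0.0385 m and angle between dish's own z axis and vertical below 0.03 rad and contact force between dish and lifter below 0.01 N), for 0.2 s.
At the end, for the whole second after the job is handed in: The dish lies flat (0.03 rad), at rest, on the two stacked dishes, all three in order and within 8 mm of the stand's axis; the lifter stands at rest on its blade on the bench (underside within 4 mm of it, 0.06 rad of level), touching neither stand nor levelling table (horizontal distance between each of dish, dish_mid, dish_low and dish_stand below 0.008 m and z of dish in the frame of dish_stand between 0.0335 and 0.0385 m and angle between dish's own z axis and vertical below 0.03 rad and z of dish in the frame of dish_mid above 0.0135 m and z of dish_mid in the frame of dish_low above 0.0135 m and linear speed of each of dish, lifter below 0.02 m/s and height (world z) of lifter below 0.004 m and angle between lifter's own z axis and vertical below 0.06 rad and contact force between lifter and dish_stand below 0.01 N and contact force between lifter and level_table below 0.01 N).
It fails at once if the fingers or the arm touch the dish (contact force between any of the fingers, the arm and dish above 0.2 N).
It fails at once if the dish is tipped by more than 0.3 rad (angle between dish's own z axis and vertical above 0.3 rad).
It fails at once if the dish is dropped from more than about a centimetre (contact force between dish and anything else below 0.001 N and linear speed of dish above 0.45 m/s).
It fails at once if a bottle, the beaker or the tape is moved by more than 30 mm (distance of any of bottle_a, bottle_b, bottle_c, tape, beaker from where it was at the start of the episode above 0.03 m).
It also fails if it takes over 67 s, if anything falls off the work surface, if the arm or the gripper's body presses on something with over 40 N, if the wrist force passes 120 N, or if a joint passes its speed limit or range.

## Working session

There is one attempt and no reset: what is moved stays moved. The work goes in short steps, Python scripts to look and compute and a tool call to move; the robot and the scene stay as the last step left them, time stands still between calls to the robot, and variables do not carry over. Pictures are saved under pics/ and viewed, at most 10 in all, crops included, and the job is handed in when it is done.

Besides the shell and the picture viewer there is one more tool, called after ">>>" as name([rows], argument=value, ...), one row to a line, values as JSON. servo_tool: Moves the arm, as the interface text tells. Its arguments: {"type":"object","properties":{"steps":{"type":"array"},"grip":{"type":"number"},"newtons":{"type":"number"}},"required":["steps"]}

```bash
mkdir -p pics; ls
python3 - <<'E'
from rig import bot, imaging
import cv2,numpy as np
for n in ("scene","side"):
    im=imaging.camera(n); cv2.imwrite(f"pics/{n}0.png",im[:,:,::-1])
    c=imaging.calibration(n); print(n,c["vfov"],c["cx"],c["cy"],np.round(c["cam_to_world"],3).tolist())
s=bot.read_state();print(s["time_s"],s["position"],s["eef_rot"],s["contact_force"])
E
```

```text
pics
scene 50.757742127068035 323.53673404750134 234.12559517392432 [[0.477, -0.53, 0.701, -255.035], [-0.879, -0.274, 0.392, -463.848], [-0.016, -0.803, -0.596, 809.36], [0.0, 0.0, 0.0, 1.0]]
side 51.13661140434098 314.32468498856895 244.7625041124043 [[0.816, -0.35, 0.461, 98.407], [-0.578, -0.468, 0.668, -710.309], [-0.018, -0.811, -0.584, 718.371], [0.0, 0.0, 0.0, 1.0]]
0.1 [234.19314393 605.8104132  221.56599626] [ 1.83344580e-01  9.83048322e-01 -8.66498570e-04 -1.04041555e-04] [ 0.20164868 -0.28671438  0.05453932]
```

View pics/scene0.png

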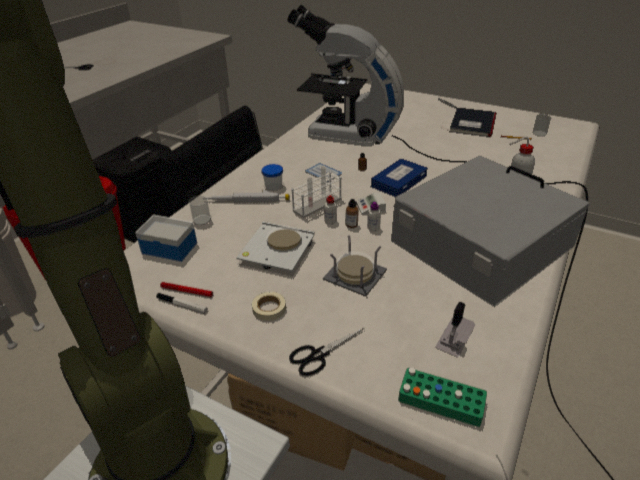

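View pics/side0.png

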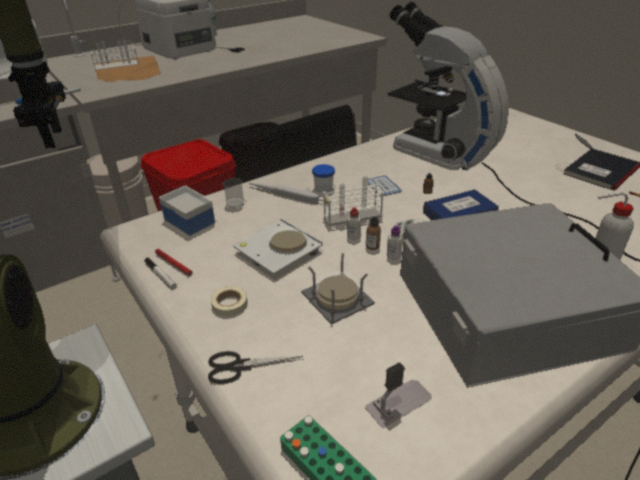

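The scene view shows the dish on its table at about (284,239), the stand at (355,270) and the lifter at (456,330). In the side view they are at (288,241), (338,292) and (397,395). I'll cast rays for rough positions first.

```bash
cat > h.py <<'E'
from rig import bot, imaging
import cv2,numpy as np
def ray(cal,uv):
    f=240/np.tan(np.radians(cal["vfov"]/2)); T=np.array(cal["cam_to_world"])
    d=T[:3,:3]@np.array([(uv[0]-cal["cx"])/f,(uv[1]-cal["cy"])/f,1]); return T[:3,3],d
def onz(cal,uv,z):
    o,d=ray(cal,uv); return (o+d*(z-o[2])/d[2])[:2]
def tri(c1,u1,c2,u2):
    o,d=ray(c1,u1);p,e=ray(c2,u2)
    s=np.linalg.lstsq(np.c_[d,-e],p-o,rcond=None)[0]; a=o+d*s[0];b=p+e*s[1]
    return (a+b)/2,np.linalg.norm(a-b)
def proj(cal,X):
    f=240/np.tan(np.radians(cal["vfov"]/2)); T=np.array(cal["cam_to_world"])
    c=T[:3,:3].T@(np.array(X)-T[:3,3]); return c[:2]/c[2]*f+[cal["cx"],cal["cy"]]
E
python3 - <<'E'
from h import *
S=imaging.calibration("scene");D=imaging.calibration("side")
print("dish top",onz(S,(284,237),39),onz(D,(288,239),39))
print("stand dish mid top",onz(S,(355,266),36),onz(D,(338,289),36))
print("grip",tri(S,(459,313),D,(395,376)))
a=cv2.imread("pics/scene0.png");b=cv2.imread("pics/side0.png")
f=lambda i,x,y,w,h,k:cv2.resize(i[y:y+h,x:x+w],None,fx=k,fy=k,interpolation=cv2.INTER_CUBIC)
cv2.imwrite("pics/c1.png",np.hstack([f(a,425,290,65,75,6),f(b,355,355,65,75,6)]))
E
```

```text
dish top [593.6074742  125.40914497] [597.75487211 122.25723089]
stand dish mid top [577.24062883 -82.23425964] [585.02911401 -87.69778487]
grip (array([ 498.46846728, -348.65651034,   77.63780364]), np.float64(1.866967002815337))
```

View pics/c1.png

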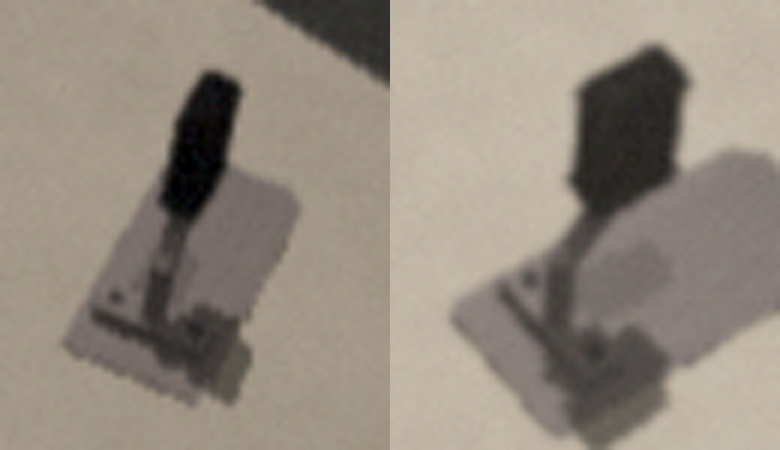

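The crop shows the lifter standing clear, with its tip pointing away from the cart. The blade's back corners are at scene (436.3,347.5) and (457.5,357.2), and side (365.3,407.5) and (382.5,427.8).

Run:
```python
from h import *
S=imaging.calibration("scene");D=imaging.calibration("side")
a=[onz(S,u,2) for u in [(436.3,347.5),(457.5,357.2)]];b=[onz(D,u,2) for u in[(365.3,407.5),(382.5,427.8)]]
for p in (a,b):
    d=p[1]-p[0]; print(p,np.linalg.norm(d),"yaw",np.arctan2(d[0],-d[1]))
w=imaging.calibration("wrist");print(w["vfov"],np.round(w["cam_to_world"],3).tolist(), bot.read_state()["position"])
```

```text
[array([ 457.97008236, -324.67696916]), array([ 453.58274086, -370.16282284])] 45.69695449658336 yaw -0.09615760957834059
[array([ 461.10440769, -324.73438879]), array([ 458.55479592, -370.81126785])] 46.147365077114344 yaw -0.05527749331915273
61.56191242853014 [[0.36, 0.903, 0.235, 170.695], [0.933, -0.348, -0.092, 631.323], [-0.001, 0.252, -0.968, 382.607], [0.0, 0.0, 0.0, 1.0]] [234.19314393 605.8104132  221.56599626]
```

>>> servo_tool([
  [[0,0,0,-0.144],[0,0,0,-0.144],[-0.025,-0.04,0,0],[-0.025,-0.04,0,0],[-0.025,-0.04,0,0]],
])

```text
time_s: 0.6
position: [299.8, 478.9, 221.8]
eef_rot: [0.04, 0.999, -0.001, -0.0]
contact_force: [1.6, 0.2, 0.5]
gripper_width: 87.0
grip_force: 0.0
```

>>> servo_tool([
  [[-0.025,-0.04,0,0],[-0.025,-0.04,0,0],[-0.025,-0.04,0,0],[-0.025,-0.04,0,0],[-0.025,-0.04,0,0]],
])

```text
time_s: 1.1
position: [408.2, 269.2, 222.3]
eef_rot: [0.04, 0.999, 0.0, -0.0]
contact_force: [1.6, 0.2, 0.1]
gripper_width: 87.6
grip_force: 0.0
```

>>> servo_tool([
  [[-0.025,-0.04,0,0],[-0.025,-0.04,0,0],[-0.025,-0.04,0,0],[-0.025,-0.04,0,0],[0,0,0,0]],
])

```text
time_s: 1.6
position: [496.9, 95.8, 222.5]
eef_rot: [0.046, 0.999, -0.002, 0.001]
contact_force: [-0.7, 0.4, 0.3]
gripper_width: 87.4
grip_force: 0.0
```

Run:
```python
from h import *
import json
s=bot.read_state();c=imaging.calibration("wrist");im=imaging.camera("wrist");cv2.imwrite("pics/w1.png",im[:,:,::-1])
c["cam_to_world"]=np.array(c["cam_to_world"]).tolist();json.dump(c,open("w1.json","w"))
print(s["time_s"],s["position"],s["eef_rot"],s["gripper_width"])
```

```text
1.6 [496.93638346  95.76703772 222.54186537] [ 4.61679759e-02  9.98932257e-01 -1.52896146e-03  7.25122921e-04] 87.35962453396965
```

View pics/w1.png

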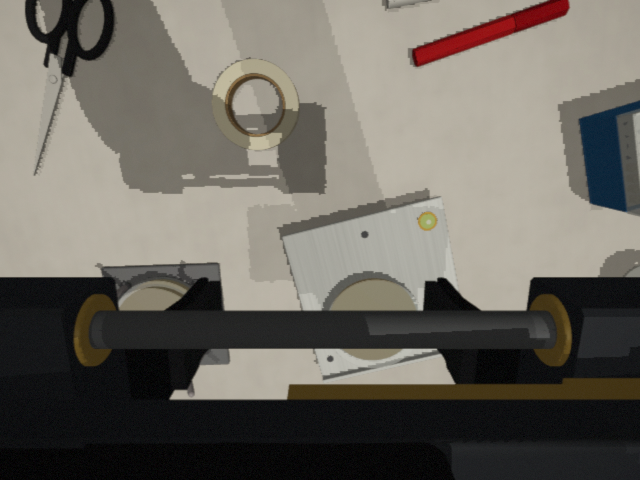

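The wrist view is seen from behind with the gripper blocking the lower half. The table is at (365,290) and the stand at (165,310), both partly hidden. I'll move further forward and look again.

>>> servo_tool([
  [[-0.045,-0.02,0,0],[-0.045,-0.02,0,0],[-0.045,-0.02,0,0],[0,0,0,0],[0,0,0,0]],
])

```text
time_s: 2.15
position: [624.0, 33.8, 220.8]
eef_rot: [0.04, 0.999, -0.0, -0.002]
contact_force: [-0.3, -0.3, -1.0]
gripper_width: 87.1
grip_force: 0.0
```

Run:
```python
from h import *
import json
s=bot.read_state();c=imaging.calibration("wrist");im=imaging.camera("wrist");cv2.imwrite("pics/w2.png",im[:,:,::-1])
c["cam_to_world"]=np.array(c["cam_to_world"]).tolist();json.dump(c,open("w2.json","w"))
print(s["time_s"],s["position"],s["eef_rot"],s["gripper_width"])
```

```text
2.15 [623.97694673  33.83399269 220.81272386] [ 4.03545040e-02  9.99184110e-01 -2.59474530e-04 -1.60024726e-03] 87.08681566961323
```

View pics/w2.png

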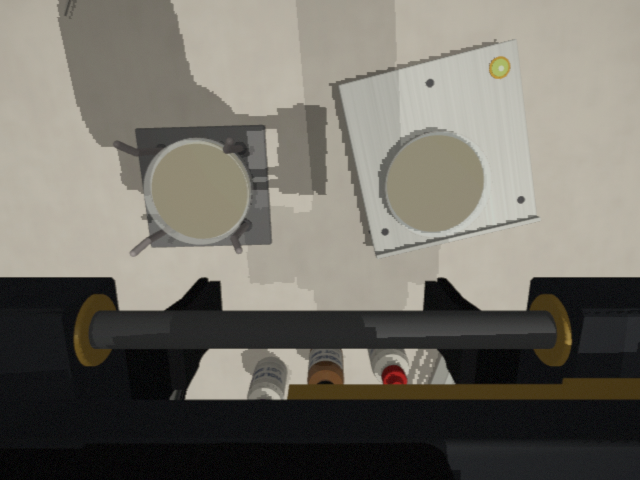

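The view is now clear. The dish is at about (435,183), with table corners (335,85), (516,40), (538,217) and (378,254). The stack is at (200,190), with base corners (136,128), (265,125), (272,243) and (150,247).

Run:
```python
from h import *
import json
c=json.load(open("w2.json"));im=cv2.imread("pics/w2.png")
hsv=cv2.cvtColor(im,cv2.COLOR_BGR2HSV)
print(hsv[183,435],hsv[190,200],hsv[120,400],hsv[30,560])
for (u,v) in [(435,183),(200,190)]:
    h=hsv[v,u].astype(int);m=cv2.inRange(hsv,np.clip(h-[6,25,25],0,255).astype(np.uint8).astype(float),(h+[6,25,25]).astype(float))
    m=cv2.morphologyEx(m,cv2.MORPH_OPEN,np.ones((5,5)))
    n,l,st,ce=cv2.connectedComponentsWithStats(m);k=l[v,u]
    ct=max(cv2.findContours((l==k).astype(np.uint8),0,1)[0],key=cv2.contourArea);e=cv2.fitEllipse(cv2.convexHull(ct));print(e)
    for z in ((28,34,39) if u>300 else (25,31,36)):
        p=onz(c,e[0],z);r=[onz(c,(e[0][0]+a,e[0][1]),z) for a in(-e[1][0]/2,e[1][1]/2)];print(z,p,np.linalg.norm(r[1]-r[0]))
# quads: straight lines by local edge refinement
g=cv2.cvtColor(im,cv2.COLOR_BGR2GRAY)
for name,q,z in (("table",[(335,85),(516,40),(538,217),(378,254)],24),("stand",[(136,128),(265,125),(272,243),(150,247)],6)):
    qs=cv2.cornerSubPix(g,np.array(q,np.float32).reshape(-1,1,2),(5,5),(-1,-1),(3,50,.01)).reshape(-1,2)
    for Q in (np.array(q,float),qs):
        P=np.array([onz(c,u,z) for u in Q]);print(name,Q.round(1).tolist(),P.round(1).tolist(),"sides",[round(float(np.linalg.norm(P[i]-P[i-3])),1) for i in range(4)],"ctr",P.mean(0))
        for i,j in((0,3),(1,2)): d=P[j]-P[i];print(" yaw",np.arctan2(d[1],d[0]))
        for i,j in((0,1),(3,2)): d=P[j]-P[i];print(" yaw",np.arctan2(-d[0],d[1]))
```

```text
[ 23  48 144] [ 23  51 145] [ 30  11 192] [ 20  26 180]
((434.7705993652344, 182.81625366210938), (93.7988510131836, 99.89234161376953), 48.13871383666992)
28 [601.51436573 134.95413707] 84.65250547640451
34 [600.75232462 133.34404526] 83.21808393431515
39 [600.11729036 132.00230208] 82.02273264924071
((200.14627075195312, 189.6009063720703), (95.87273406982422, 98.90396118164062), 114.8203353881836)
25 [591.19740319 -71.33400987] 86.21616696805353
31 [590.61511456 -69.46442587] 84.7675229686184
36 [590.12987402 -67.9064392 ] 83.56031963575576
table [[335.0, 85.0], [516.0, 40.0], [538.0, 217.0], [378.0, 254.0]] [[514.0, 54.0], [491.6, 203.1], [640.3, 228.6], [663.4, 83.0]] sides [150.8, 150.8, 147.4, 152.2] ctr [577.33337069 142.17099478]
 yaw 0.1917086448732445
 yaw 0.16987520727101724
 yaw 0.1491297817800129
 yaw 0.15754704757959645
table [[334.79998779296875, 82.69999694824219], [513.7000122070312, 39.20000076293945], [538.7999877929688, 216.3000030517578], [375.29998779296875, 252.60000610351562]] [[512.2, 53.9], [490.9, 201.2], [639.7, 229.3], [661.9, 80.6]] sides [148.8, 151.5, 150.4, 152.0] ctr [576.17328739 141.26568847]
 yaw 0.1763297119426203
 yaw 0.1868056735713393
 yaw 0.14403580342209812
 yaw 0.14787843801771708
stand [[136.0, 128.0], [265.0, 125.0], [272.0, 243.0], [150.0, 247.0]] [[533.7, -126.1], [540.4, -10.3], [649.6, -16.2], [644.0, -134.2]] sides [116.0, 109.3, 118.1, 110.7] ctr [591.91511458 -71.69382892]
 yaw -0.07328243228349296
 yaw -0.05406321462703065
 yaw -0.05812037566500545
 yaw -0.04659619470520369
stand [[134.60000610351562, 128.1999969482422], [265.70001220703125, 127.80000305175781], [271.29998779296875, 243.5], [149.3000030517578, 243.89999389648438]] [[533.7, -127.3], [542.8, -9.9], [650.0, -16.9], [641.0, -134.3]] sides [117.8, 107.4, 117.7, 107.5] ctr [591.88587846 -72.13869786]
 yaw -0.0649161531891022
 yaw -0.06534171765854062
 yaw -0.07733045830330436
 yaw -0.0768836230546716
```

Sizes agree with the given ones to 1–2 mm. The table yaw is about +0.165, the stand yaw about -0.062, the dish at (600.8,133.3) and the stack near (590.5,-70). Next is a look at the lifter.

>>> servo_tool([
  [[0.005,-0.048,0,0],[0.005,-0.048,0,0],[0.005,-0.048,0,0],[0.005,-0.048,0,0],[0.005,-0.048,0,0]],
])

```text
time_s: 2.7
position: [579.4, -203.1, 223.5]
eef_rot: [0.039, 0.999, 0.001, 0.001]
contact_force: [0.6, -0.4, -0.0]
gripper_width: 86.9
grip_force: 0.0
```

>>> servo_tool([
  [[0.005,-0.048,0,0],[0.005,-0.048,0,0],[0.005,-0.048,0,0],[0,0,0,0],[0,0,0,0]],
])

```text
time_s: 3.2
position: [552.9, -346.0, 223.1]
eef_rot: [0.041, 0.999, 0.001, 0.001]
contact_force: [0.1, -0.1, 0.6]
gripper_width: 87.1
grip_force: 0.0
```

Run:
```python
from h import *
import json
s=bot.read_state();c=imaging.calibration("wrist");im=imaging.camera("wrist");cv2.imwrite("pics/w3.png",im[:,:,::-1])
c["cam_to_world"]=np.array(c["cam_to_world"]).tolist();json.dump(c,open("w3.json","w"))
print(s["time_s"],s["position"],s["eef_rot"],s["qpos"])
S=imaging.calibration("scene");print([onz(S,u,0) for u in((395,240),(490,300))])
```

```text
3.2 [ 552.89192053 -345.99427714  223.09983559] [4.10344661e-02 9.99157161e-01 8.59736733e-04 6.33890059e-04] [ 0.03812549  0.36523835  0.63058491  1.46561996 -0.218307    1.38082997
  2.16712288]
[array([ 759.85859219, -111.94277989]), array([ 649.5085142 , -387.21599643])]
```

View pics/w3.png

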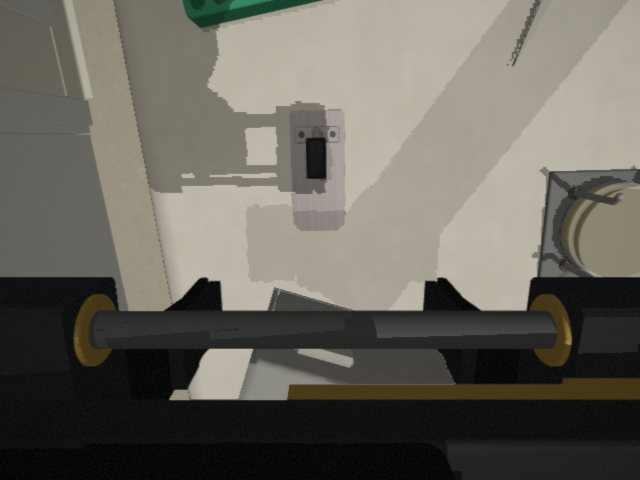

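The lifter is seen from above: the blade spans about (292–345, 109–230) with the tip at the bottom, and the black grip is at (316,158). Next I measure it with masks.

Run:
```python
from h import *
import json
c=json.load(open("w3.json"));im=cv2.imread("pics/w3.png")
sub=im[90:245,270:370].astype(int)
g=sub.sum(2)
m=(g<110).astype(np.uint8)
n,l,st,ce=cv2.connectedComponentsWithStats(m);k=l[158-90,316-270];pts=np.argwhere(l==k)[:,::-1]+[270,90]
r=cv2.minAreaRect(pts.astype(np.float32));b=cv2.boxPoints(r);print(r)
print("grip box z100",[onz(c,p,100).round(1).tolist() for p in b]," z54",[onz(c,p,54).round(1).tolist() for p in b])
# blade: sub-row edges on b-g (pinkish vs bench) 
lab=cv2.cvtColor(im,cv2.COLOR_BGR2LAB).astype(int)
d=lab[...,2]
print("b* bench",d[220,400],"blade",d[200,318], d[120,300]); 
mask=(d<(d[220,400]+d[200,318])/2).astype(np.uint8)
L=[];R=[]
for v in range(120,205,5):
    row=np.where(mask[v,280:356])[0]+280
    L.append((row.min(),v));R.append((row.max()+1,v))
    print(v,row.min(),row.max(),end="; ")
col=[np.where(mask[95:245,u])[0]+95 for u in range(308,332,6)];print([(x.min(),x.max()) for x in col])
for E in(L,R):
    P=np.array([onz(c,e,2) for e in E]);vx,vy,x,y=cv2.fitLine(P.astype(np.float32),cv2.DIST_HUBER,0,.01,.01).ravel()
    s=np.sign(vx);print("yaw",np.arctan2(vy*s,vx*s),"pt",x,y)
```

```text
((315.5, 158.0), (40.0, 19.0), 90.0)
grip box z100 [[484.5, -350.5], [485.6, -337.6], [512.6, -339.7], [511.5, -353.0]]  z54 [[484.5, -352.2], [485.7, -337.2], [517.1, -339.7], [515.8, -355.1]]
b* bench 135 blade 132 130
120 289 344; 125 289 343; 130 290 344; 135 283 344; 140 290 344; 145 281 344; 150 291 343; 155 286 344; 160 291 344; 165 291 344; 170 291 344; 175 291 344; 180 291 344; 185 291 344; 190 291 344; 195 292 344; 200 292 344; [(np.int64(110), np.int64(230)), (np.int64(110), np.int64(230)), (np.int64(108), np.int64(230)), (np.int64(110), np.int64(230))]
yaw -0.06840983 pt 516.1322 -371.1337
yaw -0.06738768 pt 503.42313 -319.49213
```

>>> servo_tool([
  [[0,0,0,0.149],[0,0,0,0.149],[0,0,0,0.149],[0,0,0,0.149],[0,0,0,0.149]],
])

```text
time_s: 3.75
position: [555.1, -342.6, 222.7]
eef_rot: [0.402, 0.916, 0.001, 0.0]
contact_force: [-0.4, -0.4, -0.1]
gripper_width: 86.6
grip_force: 0.0
```

>>> servo_tool([
  [[0,0,0,0.149],[0,0,0,0.149],[0,0,0,0.149],[0,0,0,0.149],[0,0,0,0.149]],
])

```text
time_s: 4.25
position: [555.1, -342.6, 222.5]
eef_rot: [0.707, 0.707, 0.002, -0.001]
contact_force: [0.4, -0.4, -0.3]
gripper_width: 87.0
grip_force: 0.0
```

>>> servo_tool([
  [[0,0,0,0.149],[0,0,0,0.149],[0,0,0,0.149],[0,0,0,0.149],[0,0,0,0.149]],
])

```text
time_s: 4.75
position: [555.2, -342.6, 222.4]
eef_rot: [0.916, 0.401, 0.001, -0.001]
contact_force: [-0.4, 0.2, -0.2]
gripper_width: 86.8
grip_force: 0.0
```

>>> servo_tool([
  [[0,0,0,0.149],[0,0,0,0.149],[0,0,0,0.149],[0,0,0,0.149],[0,0,0,0.149]],
])

```text
time_s: 5.25
position: [555.2, -342.6, 222.1]
eef_rot: [0.999, 0.04, 0.001, -0.002]
contact_force: [1.1, 0.3, 0.5]
gripper_width: 86.9
grip_force: 0.0
```

>>> servo_tool([
  [[0,0,0,0.149],[-0.027,0,0,0],[-0.027,0,0,0],[0,0,0,0],[0,0,0,0]],
])

```text
time_s: 5.75
position: [501.1, -339.9, 222.6]
eef_rot: [0.999, -0.032, 0.001, -0.002]
contact_force: [0.4, 0.2, 0.1]
gripper_width: 87.3
grip_force: 0.0
```

```bash
cat >> h.py <<'E'
def st():
    s=bot.read_state();p=s["position"];q=s["eef_rot"];x,y,z,w=q
    X=(1-2*(y*y+z*z),2*(x*y+w*z));print("t",s["time_s"],"p",np.round(p,2),"yaw",round(float(np.arctan2(X[1],X[0])),4),"tilt",np.round([2*(x*z+w*y),2*(y*z-w*x)],4),"F",np.round(s["contact_force"],2),"w",round(s["gripper_width"],1),"g",s["grip_force"],"q",np.round(s["qpos"],2))
    return s
E
python3 -c "
from h import *
st()"
```

```text
t 5.75 p [ 501.12 -339.89  222.59] yaw -0.0644 tilt [0.0026 0.0036] F [0.44 0.24 0.15] w 87.3 g 0.0 q [-0.37  0.42  1.2   1.6  -0.4   1.4  -0.76]
```

>>> servo_tool([
  [[-0.002,0.0055,0.04,0],[0,0,0.04,0],[0,0,0.04,0],[0,0,0.04,0],[0,0,0.004,0]],
], grip=0.04)

```text
time_s: 6.25
position: [496.2, -343.8, 53.4]
eef_rot: [0.999, -0.033, -0.004, -0.003]
contact_force: [-0.3, 1.6, -1.3]
gripper_width: 54.9
grip_force: 0.0
```

>>> servo_tool([
  [[0,0,0,0],[0,0,0,0],[0,0,0,0]],
])

```text
time_s: 6.55
position: [498.9, -349.1, 60.8]
eef_rot: [0.999, -0.034, 0.002, 0.001]
contact_force: [-0.1, 0.4, -0.8]
gripper_width: 41.4
grip_force: 0.0
```

```bash
python3 -c "
from h import *
st();im=imaging.camera('wrist');cv2.imwrite('pics/w4.png',im[:,:,::-1])"
```

```text
t 6.55 p [ 498.9  -349.07   60.83] yaw -0.0676 tilt [ 0.0035 -0.0016] F [-0.14  0.37 -0.76] w 41.4 g 0.0 q [-0.25  0.57  1.06  1.77 -0.56  1.13 -0.64]
```

View pics/w4.png

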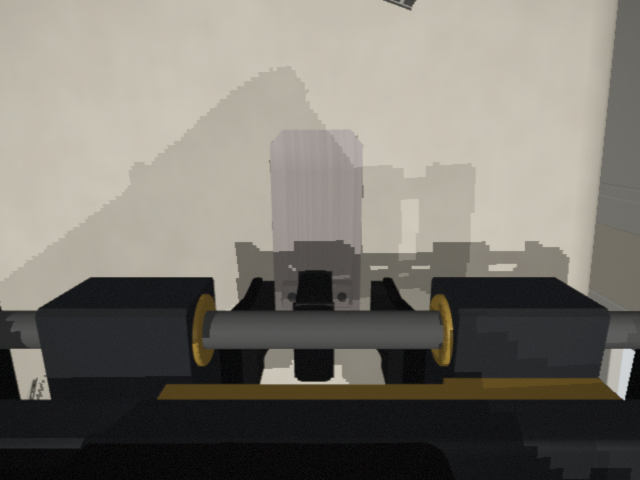

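The fingers straddle the grip (at about 314,285), the blade is visible ahead up to its tip at v≈130, and alignment is good. I'll close.

>>> servo_tool([
  [[0,0,0.002,0],[0,0,0,0],[0,0,0,0],[0,0,0,0],[0,0,0,0]],
], grip=0.0, newtons=35)

```text
time_s: 7.1
position: [497.1, -348.0, 56.3]
eef_rot: [0.999, -0.034, -0.0, -0.0]
contact_force: [-0.9, 0.6, -1.8]
gripper_width: 14.0
grip_force: 35.0
```

```bash
python3 -c "
from h import *
st();st()
import json
c=imaging.calibration('wrist');im=imaging.camera('wrist');cv2.imwrite('pics/w5.png',im[:,:,::-1]);st()
c['cam_to_world']=np.array(c['cam_to_world']).tolist();json.dump(c,open('w5.json','w'))
lab=cv2.cvtColor(im[:,:,::-1].copy(),cv2.COLOR_BGR2LAB).astype(int)
for v in range(140,240,8):
    r=lab[v,250:390,2]; print(v,r[:12].mean().round(1),r[60:80].mean().round(1),np.where(r<=133)[0][[0,-1]]+250)
u=316;print(lab[110:150,u,2].tolist())
"
```

```text
t 7.1 p [ 497.14 -348.03   56.34] yaw -0.0681 tilt [-0.0003  0.0003] F [-0.9   0.62 -1.82] w 14.0 g 34.99930317979306 q [-0.25  0.58  1.06  1.77 -0.56  1.13 -0.64]
t 7.1 p [ 497.14 -348.03   56.34] yaw -0.0681 tilt [-0.0003  0.0003] F [-0.9   0.62 -1.82] w 14.0 g 34.99930317979306 q [-0.25  0.58  1.06  1.77 -0.56  1.13 -0.64]
t 7.15 p [ 497.05 -348.04   56.25] yaw -0.0682 tilt [-0.0004  0.0003] F [-0.2  -0.41 -1.5 ] w 13.7 g 34.99925371259451 q [-0.25  0.58  1.06  1.77 -0.56  1.13 -0.64]
140 135.1 131.0 [275 368]
148 135.0 131.2 [275 369]
156 135.0 131.0 [275 369]
164 135.4 131.3 [275 369]
172 134.8 131.2 [275 369]
180 135.3 131.2 [276 369]
188 135.1 131.1 [276 369]
196 135.1 131.1 [276 369]
204 135.3 131.4 [276 368]
212 135.3 131.3 [277 367]
220 135.3 131.2 [277 367]
228 135.4 131.4 [277 367]
236 135.1 131.2 [277 367]
[135, 136, 135, 135, 135, 135, 135, 135, 135, 135, 135, 135, 135, 135, 135, 134, 132, 131, 131, 131, 131, 131, 131, 130, 131, 131, 132, 130, 131, 131, 131, 131, 131, 131, 132, 132, 131, 131, 131, 131]
```

```bash
python3 -c "
from h import *
import json
c=json.load(open('w5.json'))
p=np.array([497.1,-348.0]);ps=-.068;X=np.array([np.cos(ps),np.sin(ps)]);Y=np.array([np.sin(ps),-np.cos(ps)])
for u,z in(((322.5,126),.4),((276+.0,160),2),((370,160),2),((277.5,228),2),((368.,228),2)):
    w=onz(c,u,z)-p;print(u,'along',w@X,'tool y',w@Y)
"
```

```text
(322.5, 126) along 74.77233466513884 tool y -0.5709590297323649
(276.0, 160) along 57.588155606528446 tool y -24.95031082196415
(370, 160) along 57.601143939038 tool y 24.341420044113224
(277.5, 228) along 21.08429761818179 tool y -25.174887832206476
(368.0, 228) along 21.10493901366418 tool y 24.342281274989478
```

The grasp is good: the tip is 74.8 mm ahead of the TCP, with the lateral offset under 1 mm. TCP z of 56.3 corresponds to the blade on the bench. I'll lift and carry it to in front of the table.

>>> servo_tool([
  [[0,0,-0.03,0],[0,0,-0.04,0],[-0.006,-0.03,-0.02,0],[-0.006,-0.045,0,0],[-0.006,-0.045,0,0]],
])

```text
time_s: 7.65
position: [487.1, -227.1, 146.7]
eef_rot: [0.999, -0.035, 0.0, 0.0]
contact_force: [0.9, 0.5, -1.2]
gripper_width: 13.9
grip_force: 35.0
```

>>> servo_tool([
  [[-0.006,-0.045,0,0],[-0.006,-0.045,0,0],[-0.006,-0.045,0,0],[-0.006,-0.045,0,0],[-0.006,-0.045,0,0]],
])

```text
time_s: 8.15
position: [472.3, 1.2, 146.6]
eef_rot: [0.999, -0.034, 0.0, -0.001]
contact_force: [-0.0, 0.0, -2.2]
gripper_width: 13.6
grip_force: 35.0
```

>>> servo_tool([
  [[-0.006,-0.045,0,0],[-0.006,-0.045,0,0],[0,-0.02,0,-0.1165],[0,0,0,-0.1165],[0,0,0,0]],
])

```text
time_s: 8.65
position: [468.0, 110.1, 146.2]
eef_rot: [0.997, 0.083, -0.0, 0.0]
contact_force: [0.3, -0.8, -1.7]
gripper_width: 13.9
grip_force: 35.0
```

```bash
cat >> h.py <<'E'
import json
def shot(name):
    s=st();c=imaging.calibration('wrist');im=imaging.camera('wrist')[:,:,::-1].copy();cv2.imwrite(f'pics/{name}.png',im)
    c['cam_to_world']=np.array(c['cam_to_world']).tolist();json.dump(c,open(name+'.json','w'));return s,c,im
E
python3 -c "
from h import *
shot('w6')"
```

```text
t 8.65 p [468.03 110.1  146.22] yaw 0.1664 tilt [-0.0005 -0.0008] F [ 0.31 -0.84 -1.72] w 13.9 g 34.99760242179036 q [-1.24 -0.01  0.96  1.98  0.01  1.17 -1.69]
```

View pics/w6.png

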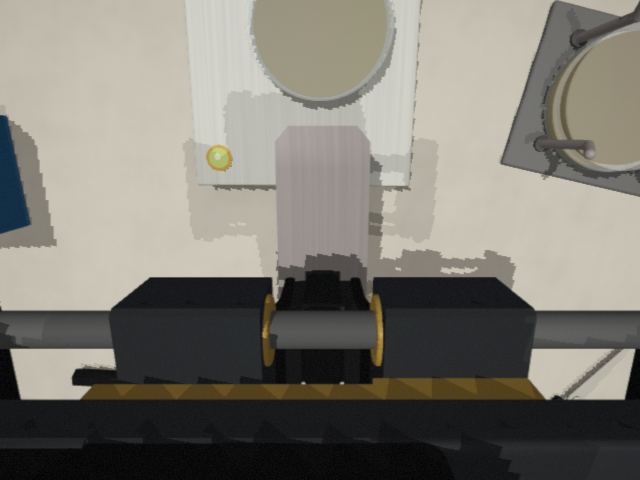

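The blade points at the dish (centre column ≈ 322), with the plate's front edge at v≈186 from u=197 to 409. I'll measure the lateral offset and yaw.

```bash
python3 -c "
from h import *
c=json.load(open('w6.json'));im=cv2.imread('pics/w6.png')
p=np.array([468.0,110.1]);ps=.1664;X=np.array([np.cos(ps),np.sin(ps)]);Y=np.array([np.sin(ps),-np.cos(ps)])
hsv=cv2.cvtColor(im,cv2.COLOR_BGR2HSV);h=hsv[40,322].astype(float)
m=cv2.inRange(hsv,h-[6,20,25],h+[6,20,25]);m=cv2.morphologyEx(m,cv2.MORPH_OPEN,np.ones((5,5)))
n,l,_,_=cv2.connectedComponentsWithStats(m);ct=max(cv2.findContours((l==l[40,322]).astype(np.uint8),0,1)[0],key=cv2.contourArea)[:,0]
ct=ct[ct[:,1]>3]
for z in(30,34,38):
    P=np.array([onz(c,u,z) for u in ct])-p;P=np.c_[P@X,P@Y]
    P=P[:]
    for _ in range(3):
        A=np.c_[2*P,np.ones(len(P))];s=np.linalg.lstsq(A,(P**2).sum(1),rcond=None)[0];r=np.sqrt(s[2]+s[0]**2+s[1]**2);e=abs(np.linalg.norm(P-s[:2],axis=1)-r);P=P[e<1.5]
    print(z,'dish in tool',s[:2],'r',r,len(P))
g=cv2.cvtColor(im,cv2.COLOR_BGR2GRAY).astype(int)
pts={'L':[],'R':[],'F':[]}
def edge(a,o):
    d=np.abs(np.convolve(a,[1,1,0,-1,-1],'valid'));return o+2+d.argmax()
for v in range(5,130,6):
    pts['L'].append((edge(g[v,175:205],175),v));pts['R'].append((edge(g[v,405:430],405),v))
for u in list(range(205,270,6))+list(range(378,404,5)): pts['F'].append((u,edge(g[174:198,u],174)))
for k in pts:
    Q=np.array([onz(c,u,24) for u in pts[k]])-p;Q=np.c_[Q@X,Q@Y];f=cv2.fitLine(Q.astype(np.float32),cv2.DIST_HUBER,0,.01,.01).ravel();print(k,f)
"
```

```text
30 dish in tool [136.5506684  -2.0810446] r 41.36997721748501 236
34 dish in tool [135.57571524  -2.05951914] r 40.77304663290493 236
38 dish in tool [134.60076208  -2.03799368] r 40.17611604832419 236
L [ 9.9998474e-01  5.5215531e-03  1.1437894e+02 -8.6986809e+01]
R [9.9997377e-01 7.2387825e-03 1.1807345e+02 5.9835201e+01]
F [ 6.7129387e-03 -9.9997747e-01  3.7576302e+01 -3.8389309e+01]
```

>>> servo_tool([
  [[0,-0.0025,0.02,0.0065],[0,0,0.02,0],[0,0,0.02,0],[0,0,0.003,0],[0,0,0,0]],
])

```text
time_s: 9.2
position: [467.8, 111.2, 83.4]
eef_rot: [0.997, 0.077, -0.0, 0.0]
contact_force: [0.6, -0.4, -0.8]
gripper_width: 13.8
grip_force: 35.0
```

>>> servo_tool([
  [[0,0,0.001,0],[0,0,0,0]],
])

```text
time_s: 9.4
position: [468.7, 112.4, 83.5]
eef_rot: [0.997, 0.079, 0.001, -0.001]
contact_force: [0.4, -0.5, -1.6]
gripper_width: 14.0
grip_force: 35.0
```

```bash
python3 -c "
from h import *
st()"
```

```text
t 9.4 p [468.73 112.42  83.47] yaw 0.1575 tilt [0.0014 0.0012] F [ 0.4  -0.47 -1.56] w 14.0 g 34.999299282208085 q [-1.21  0.11  0.97  2.05 -0.11  1.03 -1.6 ]
```

>>> servo_tool([
  [[0,0,0.001,0],[0,0,0.001,0],[0,0,0,0]],
])

```text
time_s: 9.7
position: [468.0, 112.4, 80.6]
eef_rot: [0.997, 0.079, 0.0, -0.0]
contact_force: [0.7, -0.8, -1.8]
gripper_width: 13.6
grip_force: 35.0
```

>>> servo_tool([
  [[0,0,0.001,0],[0,0,0,0]],
])

```text
time_s: 9.9
position: [468.1, 112.4, 80.0]
eef_rot: [0.997, 0.079, 0.0, -0.0]
contact_force: [-2.8, 0.6, 3.7]
gripper_width: 13.7
grip_force: 35.0
```

The blade is on the plate with about 5 N of press. I'll slide it in along the table.

>>> servo_tool([
  [[0.01,0,-0.0003,0],[0.01,0,0,0],[0.01,0,0,0],[0.01,0,0,0],[0,0,0,0]],
])

```text
time_s: 10.4
position: [508.3, 118.7, 80.1]
eef_rot: [0.997, 0.079, 0.0, 0.0]
contact_force: [0.4, -0.6, -2.2]
gripper_width: 14.0
grip_force: 35.0
```

>>> servo_tool([
  [[0.01,0,0,0],[0.01,0,0,0],[0.01,0,0,0],[0.01,0,0,0],[0,0,0,0]],
])

```text
time_s: 10.9
position: [548.6, 125.3, 80.0]
eef_rot: [0.997, 0.079, 0.001, 0.0]
contact_force: [0.3, 0.6, 2.0]
gripper_width: 13.5
grip_force: 35.0
```

```bash
python3 -c "
from h import *
shot('w7')"
```

```text
t 10.9 p [548.6  125.27  80.03] yaw 0.1583 tilt [ 0.002  -0.0002] F [0.33 0.57 2.04] w 13.5 g 35.00009545125067 q [-1.05  0.35  0.92  1.86 -0.32  1.08 -1.42]
```

View pics/w7.png

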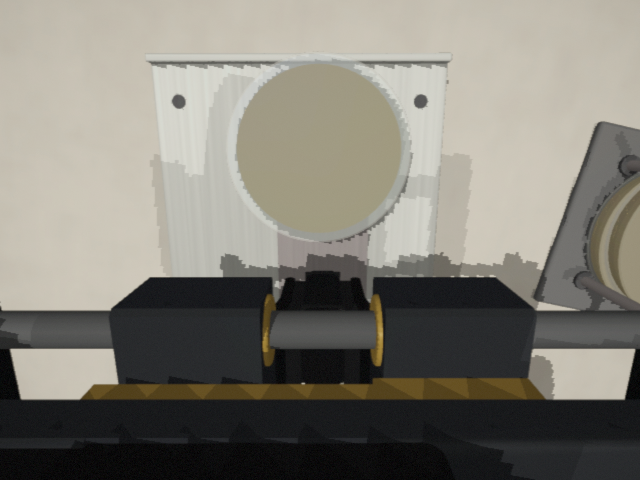

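The dish sits against the fence (its edge at v≈57) and is centred on the blade (u≈320). About 25 mm remain.

>>> servo_tool([
  [[0.01,0,0,0],[0.008,0,0,0],[0.004,0,0,0],[0,0,0,0]],
])

```text
time_s: 11.35
position: [568.1, 128.2, 79.9]
eef_rot: [0.997, 0.079, -0.001, 0.0]
contact_force: [-5.0, -0.4, 5.4]
gripper_width: 13.9
grip_force: 35.0
```

>>> servo_tool([
  [[0.0015,0,0,0],[0,0,0,0]],
])

```text
time_s: 11.55
position: [568.8, 128.3, 80.0]
eef_rot: [0.997, 0.079, -0.002, -0.0]
contact_force: [-7.5, -1.0, 8.8]
gripper_width: 13.6
grip_force: 35.0
```

>>> servo_tool([
  [[0.0015,0,0,0],[0,0,0,0]],
])

```text
time_s: 11.75
position: [570.7, 128.6, 79.9]
eef_rot: [0.997, 0.079, -0.001, -0.0]
contact_force: [-5.4, -1.1, 6.2]
gripper_width: 13.8
grip_force: 35.0
```

```bash
cat >> h.py <<'E'
def dish(c,im,s,seed,z):
    p=np.array(s['position'][:2]);x,y=s['eef_rot'][:2];ps=np.arctan2(2*x*y,x*x-y*y);X=np.array([np.cos(ps),np.sin(ps)]);Y=np.array([np.sin(ps),-np.cos(ps)])
    hsv=cv2.cvtColor(im,cv2.COLOR_BGR2HSV);h=hsv[seed[1],seed[0]].astype(float)
    m=cv2.inRange(hsv,h-[6,20,25],h+[6,20,25]);m=cv2.morphologyEx(m,cv2.MORPH_OPEN,np.ones((5,5)))
    l=cv2.connectedComponents(m)[1];ct=max(cv2.findContours((l==l[seed[1],seed[0]]).astype(np.uint8),0,1)[0],key=cv2.contourArea)[:,0]
    ct=ct[(ct[:,1]>3)&(ct[:,1]<476)&(ct[:,0]>3)&(ct[:,0]<636)]
    P=np.array([onz(c,u,z) for u in ct])-p;P=np.c_[P@X,P@Y]
    for _ in range(4):
        q=np.linalg.lstsq(np.c_[2*P,np.ones(len(P))],(P**2).sum(1),rcond=None)[0];r=np.sqrt(q[2]+q[0]**2+q[1]**2);e=abs(np.linalg.norm(P-q[:2],axis=1)-r);P=P[e<2]
    w=p+q[0]*X+q[1]*Y;print('dish tool',q[:2].round(2),'r',round(r,1),'world',w.round(1),len(P));return q,w
E
python3 -c "
from h import *
s,c,im=shot('w8');print(cv2.cvtColor(im,cv2.COLOR_BGR2HSV)[200,320])
dish(c,im,s,(320,200),36)"
```

```text
t 11.75 p [570.67 128.57  79.94] yaw 0.1582 tilt [-0.0024  0.    ] F [-5.4  -1.13  6.24] w 13.8 g 34.99927518423647 q [-1.    0.41  0.9   1.81 -0.36  1.1  -1.39]
[ 25  48 158]
dish tool [41.03 -2.66] r 40.7 world [610.8 137.7] 454
```

The dish centre is still about 41 mm ahead of the TCP (35.8 when seated), so I need about 4 mm more. I'll ease the down-press slightly.

>>> servo_tool([
  [[0.002,0,-0.0004,0],[0.001,0,0,0],[0,0,0,0]],
])

```text
time_s: 12.1
position: [574.4, 129.2, 79.9]
eef_rot: [0.997, 0.079, -0.0, 0.0]
contact_force: [-1.9, -0.5, 0.5]
gripper_width: 13.9
grip_force: 35.0
```

>>> servo_tool([
  [[0.002,0,0,0],[0,0,0,0]],
])

```text
time_s: 12.3
position: [576.5, 129.6, 79.9]
eef_rot: [0.997, 0.079, -0.0, 0.0]
contact_force: [-2.3, -0.3, -0.2]
gripper_width: 13.9
grip_force: 35.0
```

```bash
python3 -c "
from h import *
s,c,im=shot('w9')
dish(c,im,s,(320,200),36)"
```

```text
t 12.3 p [576.5  129.6   79.93] yaw 0.1584 tilt [-0.0004 -0.0003] F [-2.34 -0.31 -0.25] w 13.9 g 34.99982456211001 q [-0.99  0.42  0.89  1.79 -0.36  1.1  -1.39]
dish tool [35.34 -2.55] r 40.7 world [611.  137.7] 416
```

The dish is seated against the stop (35.3 mm ahead). I'll lift gently.

>>> servo_tool([
  [[0,0,-0.002,0],[0,0,-0.005,0],[0,0,-0.01,0],[0,0,-0.015,0],[0,0,-0.015,0]],
])

```text
time_s: 12.85
position: [577.2, 129.6, 129.0]
eef_rot: [0.997, 0.079, 0.001, -0.0]
contact_force: [-0.1, -0.1, -2.1]
gripper_width: 13.4
grip_force: 35.0
```

>>> servo_tool([
  [[0,0,-0.013,0],[0,0,-0.008,0],[0,0,-0.004,0],[0,0,0,0],[0,0,0,0]],
])

```text
time_s: 13.35
position: [576.2, 129.7, 151.8]
eef_rot: [0.997, 0.079, -0.0, 0.0]
contact_force: [-0.6, -0.3, -2.6]
gripper_width: 13.7
grip_force: 35.0
```

```bash
python3 -c "
from h import *
s,c,im=shot('w10')
dish(c,im,s,(320,200),36+s['position'][2]-79.9)"
```

```text
t 13.35 p [576.21 129.67 151.81] yaw 0.1584 tilt [-0.0008 -0.0001] F [-0.56 -0.27 -2.62] w 13.7 g 34.99950662255287 q [-1.04  0.34  0.94  1.72 -0.29  1.23 -1.44]
dish tool [35.67 -2.54] r 40.6 world [611.  137.8] 417
```

View pics/w10.png

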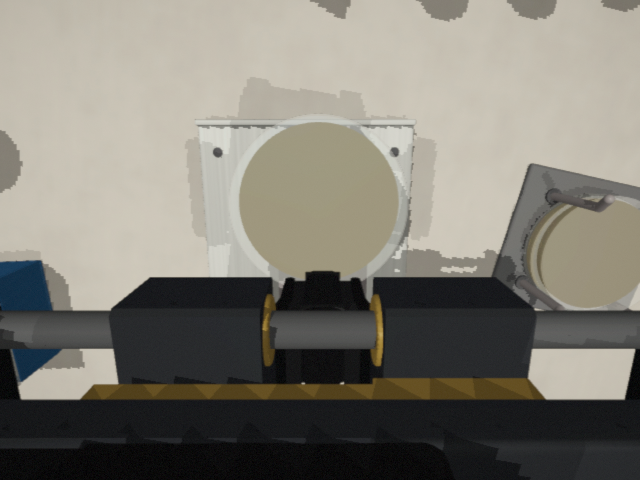

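The dish lies level on the blade, clear above the table, and the stand is visible at right. I'll move partway, turn to the stand's yaw and measure the stand.

>>> servo_tool([
  [[-0.004,0.006,0,0.02],[-0.006,0.015,0,0.05],[-0.008,0.02,0,0.07],[-0.006,0.015,0,0.06],[-0.004,0.008,0,0.02]],
])

```text
time_s: 13.9
position: [552.5, 60.2, 152.1]
eef_rot: [0.999, -0.034, -0.0, 0.0]
contact_force: [-0.5, -0.3, -1.9]
gripper_width: 13.6
grip_force: 35.0
```

>>> servo_tool([
  [[0,0,0,0],[0,0,0,0],[0,0,0,0]],
])

```text
time_s: 14.2
position: [553.7, 65.0, 152.3]
eef_rot: [1.0, -0.03, 0.0, -0.0]
contact_force: [0.2, 0.2, -2.1]
gripper_width: 13.7
grip_force: 35.0
```

```bash
python3 -c "
from h import *
s,c,im=shot('w11')
dish(c,im,s,(320,200),108+s['position'][2]-152)
hsv=cv2.cvtColor(im,cv2.COLOR_BGR2HSV)
u=proj(c,[590.6,-70,31]);print('stack px',u)
dish(c,im,s,tuple(int(k) for k in u),31)"
```

```text
t 14.2 p [553.69  64.96 152.26] yaw -0.0598 tilt [0.0003 0.0004] F [ 0.2   0.2  -2.09] w 13.7 g 34.99953428283334 q [-1.05  0.26  1.03  1.81 -0.24  1.21 -1.58]
dish tool [35.61 -2.65] r 40.7 world [589.4  65.5] 417
stack px [514.66141156 173.6121494 ]
dish tool [ 48.19 132.  ] r 41.4 world [593.9 -69.7] 285
```

View pics/w11.png

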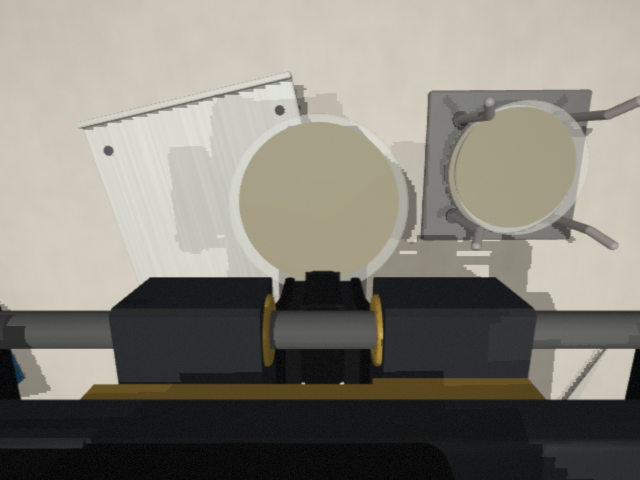

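The dish is still centred on the blade. The stand's base corners are at (430,91), (590,91), (422,238) and (575,240), and the rod tops at (489,101), (638,100), (476,246) and (614,246).

```bash
python3 -c "
from h import *
c=json.load(open('w11.json'));im=cv2.imread('pics/w11.png');g=cv2.cvtColor(im,cv2.COLOR_BGR2GRAY).astype(int)
p=np.array([553.69,64.96]);ps=-.0598;X=np.array([np.cos(ps),np.sin(ps)]);Y=np.array([np.sin(ps),-np.cos(ps)])
T=lambda u,z:(lambda w:np.array([w@X,w@Y]))(onz(c,u,z)-p)
def edge(a,o):
    d=np.abs(np.convolve(a,[1,1,0,-1,-1],'valid'));return o+2+d.argmax()
E={'back':[(u,edge(g[82:100,u],82)) for u in range(440,584,8)],'left':[(edge(g[v,414:440],414),v) for v in range(100,232,8)],'right':[(edge(g[v,570:600],570),v) for v in list(range(135,165,4))],'front':[(u,edge(g[230:248,u],230)) for u in list(range(430,465,5))+list(range(490,550,6))]}
for k in E:
    Q=np.array([T(u,6) for u in E[k]]);f=cv2.fitLine(Q.astype(np.float32),cv2.DIST_HUBER,0,.01,.01).ravel();print(k,f.round(4), Q.std(0).round(1))
R=np.array([T(u,76) for u in((489,101),(638,100),(476,246),(614,246))]);print('rods',R.round(1).tolist(),R.mean(0))
C=np.array([T(u,6) for u in((430,91),(590,91),(422,238),(575,240))]);print('corners',C.round(1).tolist(),C.mean(0))
"
```

```text
back [9.200000e-03 1.000000e+00 1.025015e+02 1.323418e+02] [ 0.3 29.7]
left [ 1.00000e+00 -6.80000e-03  4.97983e+01  7.52214e+01] [28.9  0.3]
right [9.987000e-01 5.050000e-02 6.087170e+01 1.932304e+02] [6.6 0.7]
front [ 1.700000e-02  9.999000e-01 -8.029700e+00  1.261521e+02] [ 2.2 30.1]
rods [[88.7, 92.2], [89.3, 175.1], [5.0, 93.0], [5.1, 177.1]] [ 47.03870921 134.33988547]
corners [[101.4, 76.5], [101.5, 191.3], [-7.3, 77.5], [-8.8, 197.9]] [ 46.71051258 135.81191352]
```

Edges and rods agree: the stand centre is at (47.1,134.3) in the tool frame. The dish is at (35.6,-2.7), so I move +11.5, +137.3 and turn -0.009.

>>> servo_tool([
  [[0.001,0.006,0,-0.009],[0.001,0.014,0,0],[0.002,0.022,0,0],[0.0025,0.026,0,0],[0.002,0.026,0,0]],
])

```text
time_s: 14.75
position: [556.9, -32.7, 152.4]
eef_rot: [1.0, -0.026, 0.0, 0.0]
contact_force: [0.6, -0.5, -2.7]
gripper_width: 13.8
grip_force: 35.0
```

>>> servo_tool([
  [[0.0015,0.022,0,0],[0.001,0.014,0,0],[0.0005,0.0073,0,0],[0,0,0,0],[0,0,0,0]],
])

```text
time_s: 15.25
position: [557.8, -72.9, 152.1]
eef_rot: [1.0, -0.026, -0.0, -0.0]
contact_force: [-0.2, 0.5, -2.1]
gripper_width: 13.7
grip_force: 35.0
```

```bash
python3 -c "
from h import *
s,c,im=shot('w12')
dish(c,im,s,(320,200),108)"
```

```text
t 15.25 p [557.79 -72.86 152.12] yaw -0.0516 tilt [-0.0002  0.0007] F [-0.17  0.55 -2.12] w 13.7 g 34.9996575107798 q [-0.82  0.29  1.06  1.79 -0.27  1.21 -1.3 ]
dish tool [35.56 -2.73] r 40.7 world [593.5 -72. ] 421
```

View pics/w12.png

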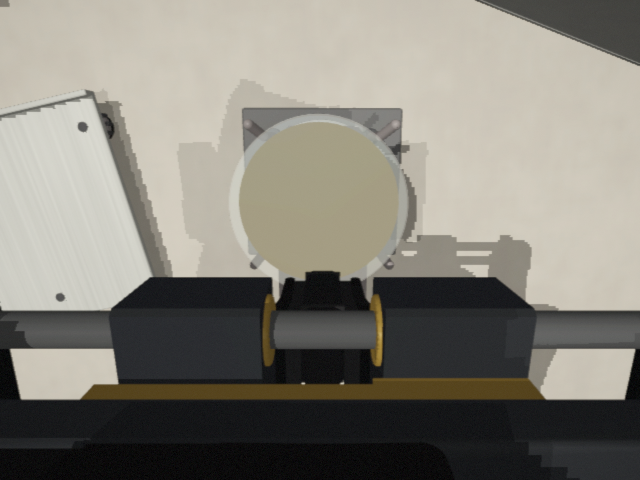

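That is more pictures viewed than the limit of 10 allows, so from here I use numbers only. The last picture shows the dish centred over the stand, with rods around it at about (252,127), (395,125), (254,264) and (389,265), and base back corners at (243,109) and (402,109).

```bash
python3 -c "
from h import *
c=json.load(open('w12.json'));im=cv2.imread('pics/w12.png');g=cv2.cvtColor(im,cv2.COLOR_BGR2GRAY).astype(int)
p=np.array([557.79,-72.86]);ps=-.0516;X=np.array([np.cos(ps),np.sin(ps)]);Y=np.array([np.sin(ps),-np.cos(ps)])
T=lambda u,z:(lambda w:np.array([w@X,w@Y]))(onz(c,u,z)-p)
def edge(a,o):
    d=np.abs(np.convolve(a,[1,1,0,-1,-1],'valid'));return o+2+d.argmax()
E={'back':[(u,edge(g[98:120,u],98)) for u in range(250,396,8)],'left':[(edge(g[v,235:252],235),v) for v in range(114,150,4)],'right':[(edge(g[v,394:412],394),v) for v in range(114,142,4)]}
for k in E:
    Q=np.array([T(u,6) for u in E[k]]);print(k,E[k][:3],cv2.fitLine(Q.astype(np.float32),cv2.DIST_HUBER,0,.01,.01).ravel().round(4),np.median(Q,0).round(2))
"
```

```text
back [(250, np.int64(107)), (258, np.int64(107)), (266, np.int64(107))] [2.00000e-04 1.00000e+00 9.04375e+01 2.42490e+00] [90.44 -1.05]
left [(np.int64(241), 114), (np.int64(242), 118), (np.int64(241), 122)] [ 1.00000e+00 -6.60000e-03  7.43238e+01 -5.98078e+01] [ 74.37 -59.81]
right [(np.int64(402), 114), (np.int64(402), 118), (np.int64(402), 122)] [1.00000e+00 6.00000e-03 7.72007e+01 5.72355e+01] [77.23 57.24]
```

>>> servo_tool([
  [[-0.0005,0.0008,0.003,0],[0,0,0.007,0],[0,0,0.008,0],[0,0,0.006,0],[0,0,0.002,0]],
])

```text
time_s: 15.8
position: [556.4, -74.4, 125.1]
eef_rot: [1.0, -0.026, -0.001, 0.0]
contact_force: [1.0, -0.2, -2.8]
gripper_width: 13.8
grip_force: 35.0
```

```bash
python3 -c "
from h import *
s,c,im=shot('w13')
dish(c,im,s,(320,200),108+s['position'][2]-152)"
```

```text
t 15.8 p [556.4  -74.44 125.06] yaw -0.0525 tilt [-0.0018 -0.0001] F [ 1.   -0.21 -2.76] w 13.8 g 34.999454780481756 q [-0.8   0.33  1.05  1.82 -0.31  1.17 -1.28]
dish tool [35.49 -2.6 ] r 40.7 world [592.  -73.7] 418
```

>>> servo_tool([
  [[0,0,0.005,0],[0,0,0.005,0],[0,0,0.004,0],[0,0,0,0]],
])

```text
time_s: 16.25
position: [556.7, -74.6, 111.6]
eef_rot: [1.0, -0.026, -0.001, 0.0]
contact_force: [-0.6, -0.4, -2.1]
gripper_width: 13.7
grip_force: 35.0
```

```bash
python3 -c "
from h import *
s,c,im=shot('w14')
dish(c,im,s,(320,200),108+s['position'][2]-152)"
```

```text
t 16.25 p [556.68 -74.6  111.59] yaw -0.0527 tilt [-0.0011 -0.    ] F [-0.58 -0.37 -2.11] w 13.7 g 34.999460256658494 q [-0.79  0.34  1.03  1.84 -0.32  1.14 -1.26]
dish tool [35.5  -2.65] r 40.7 world [592.3 -73.8] 418
```

No rod contact, and the dish is already below the flare. I'll continue down.

>>> servo_tool([
  [[0,0,0.005,0],[0,0,0.005,0],[0,0,0.005,0],[0,0,0.002,0],[0,0,0,0]],
])

```text
time_s: 16.8
position: [556.8, -74.7, 94.8]
eef_rot: [1.0, -0.026, -0.0, 0.0]
contact_force: [-0.4, 0.6, -2.7]
gripper_width: 14.1
grip_force: 35.0
```

>>> servo_tool([
  [[0,0,0.001,0],[0,0,0,0],[0,0,0,0]],
])

```text
time_s: 17.1
position: [557.3, -74.7, 94.4]
eef_rot: [1.0, -0.026, 0.0, -0.0]
contact_force: [-0.3, 0.3, -2.0]
gripper_width: 13.6
grip_force: 35.0
```

>>> servo_tool([
  [[0,0,0.0008,0],[0,0,0,0],[0,0,0,0]],
])

```text
time_s: 17.4
position: [557.1, -74.7, 93.5]
eef_rot: [1.0, -0.026, 0.0, -0.0]
contact_force: [0.1, -0.3, -3.0]
gripper_width: 13.7
grip_force: 35.0
```

>>> servo_tool([
  [[0,0,0.0008,0],[0,0,0,0],[0,0,0,0]],
])

```text
time_s: 17.7
position: [557.1, -74.7, 92.6]
eef_rot: [1.0, -0.026, 0.0, -0.0]
contact_force: [0.4, 0.1, -2.2]
gripper_width: 13.8
grip_force: 35.0
```

>>> servo_tool([
  [[0,0,0.0006,0],[0,0,0,0],[0,0,0,0]],
])

```text
time_s: 18.0
position: [557.3, -74.7, 92.3]
eef_rot: [1.0, -0.026, 0.0, -0.0]
contact_force: [-0.9, -0.5, 1.2]
gripper_width: 13.7
grip_force: 35.0
```

```bash
python3 -c "
from h import *
s,c,im=shot('w15')
dish(c,im,s,(320,200),108+s['position'][2]-152)"
```

```text
t 18.0 p [557.26 -74.68  92.3 ] yaw -0.0527 tilt [0.0002 0.0002] F [-0.95 -0.52  1.23] w 13.7 g 34.99952707439661 q [-0.77  0.37  1.02  1.86 -0.35  1.11 -1.24]
dish tool [35.53 -2.67] r 40.7 world [592.9 -73.9] 421
```

Gentle contact with the stack. I'll ease slightly and draw the blade out.

>>> servo_tool([
  [[-0.002,0,-0.0004,0],[-0.005,0,0,0],[-0.006,0,0,0],[-0.006,0,0,0],[-0.006,0,0,0]],
])

```text
time_s: 18.55
position: [531.5, -73.3, 92.3]
eef_rot: [1.0, -0.026, -0.0, -0.0]
contact_force: [0.3, -1.0, -2.1]
gripper_width: 13.9
grip_force: 35.0
```

```bash
python3 -c "
from h import *
s,c,im=shot('w16')
dish(c,im,s,(320,150),46)"
```

```text
t 18.55 p [531.46 -73.28  92.34] yaw -0.0528 tilt [-0.      0.0003] F [ 0.34 -0.99 -2.12] w 13.9 g 34.999186182394624 q [-0.82  0.3   1.05  1.92 -0.3   1.09 -1.28]
dish tool [55.87 -3.18] r 41.2 world [587.4 -73.1] 469
```

>>> servo_tool([
  [[-0.006,0,0,0],[-0.006,0,0,0],[-0.006,0,0,0],[-0.006,0,0,0],[0,0,0,0]],
])

```text
time_s: 19.1
position: [507.2, -72.0, 92.4]
eef_rot: [1.0, -0.026, -0.0, -0.001]
contact_force: [-0.1, 0.2, -1.4]
gripper_width: 14.0
grip_force: 35.0
```

```bash
python3 -c "
from h import *
s,c,im=shot('w17')
dish(c,im,s,(320,100),48)"
```

```text
t 19.1 p [507.16 -71.99  92.37] yaw -0.0528 tilt [-0.0007  0.0011] F [-0.14  0.17 -1.42] w 14.0 g 34.99950329773128 q [-0.88  0.23  1.09  1.97 -0.23  1.07 -1.32]
dish tool [79.99 -3.28] r 40.7 world [587.2 -72.9] 486
```

The dish is held by the front rods (no further drift). I'll continue drawing out.

>>> servo_tool([
  [[-0.008,0,0,0],[-0.008,0,0,0],[-0.008,0,0,0],[-0.008,0,0,0],[-0.008,0,0,0]],
])

```text
time_s: 19.65
position: [467.4, -70.1, 92.3]
eef_rot: [1.0, -0.026, -0.0, -0.0]
contact_force: [-0.8, -0.6, -1.0]
gripper_width: 13.6
grip_force: 35.0
```

>>> servo_tool([
  [[-0.008,0,0,0],[-0.008,0,0,0],[0,0,0,0],[0,0,0,0]],
])

```text
time_s: 20.05
position: [452.4, -68.8, 92.5]
eef_rot: [1.0, -0.026, 0.0, -0.001]
contact_force: [-0.0, 0.6, -1.7]
gripper_width: 14.1
grip_force: 35.0
```

```bash
python3 -c "
from h import *
s,c,im=shot('w18')
u=proj(c,[587.2,-72.9,46]);print(u)
a=dish(c,im,s,(int(u[0]),max(8,int(u[1]))),46)
S=imaging.calibration('scene');D=imaging.calibration('side')
for n,cal in(('scene',S),('side',D)):
    k=imaging.camera(n)[:,:,::-1].copy();cv2.imwrite('pics/%s2.png'%n,k)
    for X in([590,-72,46],[590,-72,31]):print(n,proj(cal,X))
"
```

```text
t 20.05 p [452.36 -68.81  92.53] yaw -0.0524 tilt [0.0008 0.0014] F [-0.02  0.64 -1.73] w 14.1 g 34.99943856149912 q [-1.02 -0.01  1.13  2.1   0.01  1.05 -1.52]
[317.45355373 -11.2351414 ]
dish tool [133.11  -2.69] r 40.6 world [585.4 -73.1] 235
scene [353.52959668 258.40385577]
scene [353.40615199 263.25932767]
side [335.34534576 280.4548481 ]
side [335.29959266 285.94634229]
```

The tip (x≈527) is clear of the dish and the stand. I'll take the lifter back to its original free spot.

>>> servo_tool([
  [[0,0,-0.03,0],[0,0.04,0,0],[0,0.045,0,0],[0,0.045,0,0],[0.015,0.045,0,0]],
])

```text
time_s: 20.7
position: [457.5, -245.7, 122.7]
eef_rot: [1.0, -0.026, 0.001, -0.002]
contact_force: [0.4, 1.2, -0.3]
gripper_width: 13.7
grip_force: 35.0
```

>>> servo_tool([
  [[0.015,0.045,0,0],[0.015,0.035,0,0],[0.015,0.018,0,0],[0,0,0.02,0],[0,0,0,0]],
])

```text
time_s: 21.2
position: [496.3, -344.8, 99.5]
eef_rot: [1.0, -0.027, -0.003, -0.0]
contact_force: [-0.4, 0.7, -2.7]
gripper_width: 13.8
grip_force: 35.0
```

```bash
python3 -c "
from h import *
st()
# dish check: agar centre of dish in the two fixed views, on the plane z=46
for n,seed in(('scene',(353,259)),('side',(335,283))):
    c=imaging.calibration(n);im=imaging.camera(n)[:,:,::-1].copy();hsv=cv2.cvtColor(im,cv2.COLOR_BGR2HSV);h=hsv[seed[1],seed[0]].astype(float)
    m=cv2.inRange(hsv,h-[6,30,25],h+[6,30,25]);l=cv2.connectedComponents(m)[1];ct=max(cv2.findContours((l==l[seed[1],seed[0]]).astype(np.uint8),0,1)[0],key=cv2.contourArea)
    e=cv2.fitEllipse(cv2.convexHull(ct));print(n,h,e,onz(c,e[0],46),onz(c,e[0],36))
"
```

```text
t 21.2 p [ 496.32 -344.78   99.46] yaw -0.0536 tilt [-0.0058  0.0011] F [-0.35  0.72 -2.72] w 13.8 g 34.99949004035443 q [-0.26  0.5   1.06  1.74 -0.47  1.18 -0.7 ]
scene [ 20.  74. 137.] ((354.01141357421875, 261.39453125), (20.4270076751709, 34.65468978881836), 92.45087432861328) [580.52814412 -77.83770296] [591.47400159 -72.78098073]
side [ 21.  65. 149.] ((334.9713439941406, 282.6877136230469), (23.369354248046875, 39.87298583984375), 87.71408081054688) [585.01129643 -77.27114316] [592.24843235 -67.85613589]
```

>>> servo_tool([
  [[0,0,0.02,0],[0,0,0.015,0],[0,0,0.005,0],[0,0,0,0],[0,0,0,0]],
])

```text
time_s: 21.8
position: [498.2, -345.0, 63.1]
eef_rot: [1.0, -0.026, 0.0, 0.0]
contact_force: [0.1, 0.3, -2.2]
gripper_width: 13.7
grip_force: 35.0
```

>>> servo_tool([
  [[0,0,0.001,0],[0,0,0,0],[0,0,0,0]],
])

```text
time_s: 22.1
position: [498.0, -345.1, 61.8]
eef_rot: [1.0, -0.026, 0.0, 0.0]
contact_force: [0.3, 1.0, -1.7]
gripper_width: 13.7
grip_force: 35.0
```

>>> servo_tool([
  [[0,0,0.001,0],[0,0,0,0],[0,0,0,0]],
])

```text
time_s: 22.4
position: [497.8, -344.9, 60.4]
eef_rot: [1.0, -0.026, 0.0, -0.0]
contact_force: [0.1, -0.0, -1.7]
gripper_width: 13.8
grip_force: 35.0
```

>>> servo_tool([
  [[0,0,0.0015,0],[0,0,0.001,0],[0,0,0.0005,0],[0,0,0,0]],
])

```text
time_s: 22.8
position: [497.7, -344.9, 57.3]
eef_rot: [1.0, -0.026, -0.0, -0.0]
contact_force: [-0.6, -0.3, -1.8]
gripper_width: 13.6
grip_force: 35.0
```

>>> servo_tool([
  [[0,0,0.001,0],[0,0,0,0],[0,0,0,0]],
])

```text
time_s: 23.1
position: [497.8, -344.9, 56.4]
eef_rot: [1.0, -0.026, 0.0, -0.0]
contact_force: [0.0, 0.3, -1.9]
gripper_width: 13.6
grip_force: 35.0
```

>>> servo_tool([
  [[0,0,0.0007,0],[0,0,0,0],[0,0,0,0]],
])

```text
time_s: 23.4
position: [497.9, -345.0, 56.0]
eef_rot: [1.0, -0.026, 0.0, -0.0]
contact_force: [0.2, 0.2, 0.9]
gripper_width: 13.8
grip_force: 35.0
```

>>> servo_tool([
  [[0,0,0,0],[0,0,0,0],[0,0,0,0],[0,0,0,0],[0,0,0,0]],
], grip=0.05)

```text
time_s: 23.9
position: [497.8, -345.0, 55.7]
eef_rot: [1.0, -0.026, 0.0, 0.0]
contact_force: [-0.9, 0.6, -0.7]
gripper_width: 45.7
grip_force: 0.0
```

>>> servo_tool([
  [[0,0,-0.01,0],[0,0,-0.03,0],[0,0,-0.04,0],[0,0,-0.04,0],[0,0,-0.04,0]],
])

```text
time_s: 24.4
position: [497.5, -345.1, 218.0]
eef_rot: [1.0, -0.027, 0.0, 0.0]
contact_force: [0.7, -0.2, 0.7]
gripper_width: 49.9
grip_force: 0.0
```

The lifter is standing on the bench. I'll check the stacked dish from above.

>>> servo_tool([
  [[0.006,-0.045,0,0],[0.006,-0.045,0,0],[0.006,-0.045,0,0],[0.006,-0.045,0,0],[0.006,-0.045,0,0]],
])

```text
time_s: 24.9
position: [539.7, -120.3, 216.6]
eef_rot: [1.0, -0.027, 0.001, -0.001]
contact_force: [-0.1, 0.5, -0.7]
gripper_width: 50.1
grip_force: 0.0
```

>>> servo_tool([
  [[0,-0.02,0,0],[0,0,0,0],[0,0,0,0]],
])

```text
time_s: 25.2
position: [540.7, -102.3, 216.3]
eef_rot: [1.0, -0.026, 0.0, 0.0]
contact_force: [0.5, -0.4, 0.0]
gripper_width: 50.1
grip_force: 0.0
```

```bash
python3 -c "
from h import *
s,c,im=shot('w19')
u=proj(c,[587,-73,46]);print(u)
q,w=dish(c,im,s,(int(u[0]),int(u[1])),46)
x,y=s['eef_rot'][:2];ps=np.arctan2(2*x*y,x*x-y*y);X=np.array([np.cos(ps),np.sin(ps)]);Y=np.array([np.sin(ps),-np.cos(ps)]);p=s['position'][:2]
g=cv2.cvtColor(im,cv2.COLOR_BGR2GRAY).astype(int)
C=np.array([592.6,-72.6])
def prof(d,lo,hi):
    # darkest step along direction d from the stand centre at z=6, several offsets
    r=[]
    for o in(-48,-44,-15,-8,8,15,44,48):
        t=np.arange(lo,hi,.5);n=np.array([-d[1],d[0]]);uv=np.array([proj(c,[*(C+d*k+n*o),6]) for k in t])
        v=cv2.remap(g.astype(np.float32),uv[:,0].astype(np.float32).reshape(-1,1),uv[:,1].astype(np.float32).reshape(-1,1),1).ravel();e=np.abs(v[4:]-v[:-4]);r.append(t[e.argmax()+2])
    return np.median(r),np.round(r,1)
for n,d,h in(('back',X,56),('front',-X,56),('left',-Y,59),('right',Y,59)):print(n,prof(d,h-10,h+10))
"
```

```text
t 25.2 p [ 540.67 -102.26  216.3 ] yaw -0.0522 tilt [ 0.0006 -0.0002] F [ 0.54 -0.38  0.04] w 50.1 g 0.0 q [-0.88  0.19  1.15  1.74 -0.18  1.32 -1.31]
[284.12409358 168.6800496 ]
dish tool [ 45.52 -31.21] r 41.0 world [587.8 -73.5] 290
back (np.float64(55.5), array([55.5, 55.5, 55.5, 55.5, 55.5, 55.5, 55.5, 55.5]))
front (np.float64(57.0), array([56. , 56. , 56. , 56. , 59.5, 59. , 59.5, 58. ]))
left (np.float64(57.5), array([55.5, 59.5, 57.5, 57.5, 57.5, 57.5, 57.5, 57.5]))
right (np.float64(59.75), array([60.5, 60. , 60.5, 59.5, 59.5, 60. , 59.5, 59.5]))
```

The dish lies on the stack within about 4 mm of the axis (limit 8), the lifter is down and clear, and the arm is away. I'll hand in.

```bash
python3 -c "
from h import *
print(bot.hand_in())"
```

```text
the job is handed in; nothing more can be done
None
```

The job is handed in, with no verdict returned: the dish lies on the stack about 4 mm off the stand's axis (limit 8 mm), and I set the lifter back on its blade where it started; I viewed 12 pictures, two over the limit of 10.

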